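# Power up the bench and run the component tester

## Task

Run a test on the component tester with closed fingers, by pressing only: first switch the mains block on by pressing the raised end of its rocker fully down, then press the tester's square key fully down (it stays in), then press its long bar key fully down and keep it held there - the program finishes while still holding the bar key down. Do not press either round key at any time, and do not pick up or shift the spools, the multimeter or the screwdriver.

Things in the scene. Friction and masses are not known exactly. Their poses are not given: they have to be found in the camera images.
- block: Mains block: grey painted box fixed to the bench, 120 mm (its x) by 76 mm (its y), 50 mm high; origin at the centre of its underside, z up. It may stand turned any way round. In the middle of its top is a white paddle rocker, 52 mm long (along x) and 30 mm wide, in a flat black frame 1.5 mm high. A thin black line crosses the half that is to be pressed.
- rocker (a joint): Rocker angle in rad: about 0 is off (its half on the block's +x side sticks up, sloping 0.4 rad), 0.4 is fully on, on its stop (that half then lies level, 55 mm above the bench, and the other sticks up). The halves form a shallow V on a pivot line along the block's y, over its centre, 55 mm above the bench. It turns against friction alone (0.05 N m, about 3 N at the press point) and stays where left.
- rocker_on_end (a point): Point on the top surface of the rocker's raised (+x) half where it is pressed, 18 mm out from the pivot line and 8 mm short of the tip; it moves with the rocker, down from about 62 mm to 55 mm above the bench. Its frame turns with the rocker.
- tester: Component tester: white box fixed to the bench, 170 mm deep (its x), 240 mm wide (its y), 50 mm high, black corners; origin at the centre of its underside, z up. A dark blue screen lies in its top at the back (+x); a grey strip along the front (-x) carries four black keys in a row, at x = -42 mm and y = -78, -26, 26 and 78 mm. Which key sits in which place changes.
- key_square_top (a point): Square key, cap 24 by 24 mm. Its centre line is upright; the point is the centre of the cap's top face and moves with the cap. Unpressed the top face stands 10 mm above the tester's top face (60 mm above the bench), fully down 4 mm above it. 
- key_square (a joint): Travel of the square key in m: 0 is up, 0.006 is fully down on its stop. Push latch with no spring: it moves against about 2.5 N of friction and stays where it is pushed.
- key_bar_top (a point): Long bar key, cap 38 mm (along the tester's x) by 12 mm (along its y). Its centre line is upright; the point is the centre of the cap's top face and moves with the cap. Unpressed the top face stands 10 mm above the tester's top face (60 mm above the bench), fully down 4 mm above it. 
- key_bar (a joint): Travel of the bar key in m: 0 is up, 0.006 is fully down on its stop. Spring return: 1.5 N starts it, 5 N takes it fully down, and it comes back up when let go.
- key_big_round_top (a point): Big round key, cap 28 mm across; not to be pressed. Its centre line is upright; the point is the centre of the cap's top face and moves with the cap. Unpressed the top face stands 10 mm above the tester's top face (60 mm above the bench), fully down 4 mm above it. 
- key_big_round (a joint): Travel of the big round key in m: 0 is up, 0.006 is fully down on its stop. Spring return: 1.5 N starts it, 5 N takes it fully down, and it comes back up when let go.
- key_small_round_top (a point): Small round key, cap 16 mm across; not to be pressed. Its centre line is upright; the point is the centre of the cap's top face and moves with the cap. Unpressed the top face stands 10 mm above the tester's top face (60 mm above the bench), fully down 4 mm above it. 
- key_small_round (a joint): Travel of the small round key in m: 0 is up, 0.006 is fully down on its stop. Spring return: 1.5 N starts it, 5 N takes it fully down, and it comes back up when let go.
- small_spool: Small spool of copper wire, loose, 36 mm across and 30 mm high, standing on top of the tester beside the screen, behind the keys; origin at the centre of its underside. To be left alone.
- big_spool: Big spool of brass-coloured wire, loose, 60 mm across and 50 mm high, standing on the bench; origin at the centre of its underside. To be left alone.
- multimeter: Blue hand-held multimeter, loose, lying on its back on the bench, 85 mm (its x) by 160 mm (its y), 45 mm high with its dial; origin at the centre of its underside. To be left alone.
- screwdriver: Screwdriver with a black handle, 180 mm long, loose, lying on the bench on the right-hand side (-y) of the work; its x runs along it, handle towards -x. To be left alone.
There are look-alikes about, which are no part of the job. Leave any green or yellow look-alike of the block alone.

How it is judged:
By the outcome, as a careful person would: the job done as asked, in the order asked, and still so for the second after the job is handed in, while the arm keeps its last pose, push and grip.
It also fails if it takes over 48 s, if anything falls off the work surface, if the arm or the gripper's body presses on something with over 40 N, if the wrist force passes 120 N, or if a joint passes its speed limit or range.

## Robot

A 6-joint arm with a two-finger parallel gripper is mounted at the origin on the work surface. World frame = base frame: x ahead of the robot, y to its left, z up, the work surface at z = 0. Lengths are in m, angles in rad, forces in N, time in s.
With the tool pointing down it reaches from about 0.375 to 0.975 m from the base axis. Payload 3.8 kg.
Tool frame: the origin (TCP) lies at the very end of the fingers, on their centre line; the grasp point (between the pads) lies 19 mm behind it; z points along the fingers, y is the line along which they close (so a half turn about z gives the same grasp; the last joint's range is limited). The gripper opens to 85 mm and grips with 20 to 120 N. Pads are 22 mm wide; open, the fingers measure 114 mm over their backs; the gripper's body (76 mm by 85 mm) begins 54 mm behind the grasp point. The pads swing forward as they close: fully open they stand 13 mm farther back than shut.
Start: joints at [1.068, 0.264, 1.604, -0, 1.274, -0.037], TCP at [0.303, 0.603, 0.231] pointing down, gripper open.
Joint ranges: [-2.63, 2.63], [-0.94, 2.18], [0.31, 2.57], [-1.31, 4.45], [0, 2.66], [-2.55, 2.55]. Speed limits (rad/s): [2.57, 2.57, 3.14, 3.14, 3.14, 3.14].

## Interface

Orientations are given as a unit quaternion [w, x, y, z].
In Python, from bench import bot gives the robot as it stands.
- The arm moves only by the tool move_arm, never from a script. Its argument "increments" is a list of rows, each a list of 3 entries, a list of its own where there are three numbers: the shift along the tool's x, y, z in m, then the turn, a rotation vector about the tool's x, y, z in rad, then the opening, from -1 (shut) to 1 (fully open). A call has 1 to 20 rows; each row shifts and turns the commanded pose from where the row before left it, along the tool's axes as they then stand; what a row does not reach is not made up. A row lasts 1/8 s, in which the tool goes at most 62.5 mm and 10.7 degrees, less where a joint would pass 70% of its speed; a pose out of reach is approached as far as the arm can. A call with a gripper value outside its range is refused whole. The fingers move at their own pace and stop on an object; "newtons" is the grip in N (left out, the last holds). Time passes only in rows, so rows that do not move let the fingers close. It gives the time, the measured TCP pose, the force, the opening and the grip force at its end, in the units of the state.
- bot.read_state(): the state, without advancing time (a new reading comes with each control period).
- bot.camera(name): name is "side" or "top"; returns a dict with "color" (480x640x3 uint8, red, green, blue), "z_map" (480x640 float32, m along the optical axis (not along the pixel's ray), 0 where there is no reading), "K" (3x3 intrinsics, pixels), "cam_to_world" (4x4, takes a point from camera to world coordinates). Camera axes: x right, y down, z forward; pixel columns grow to the right and rows downward; lengths in m; the calibration is good to about 2 mm. A picture is of the moment at which its call begins.
- bot.finish_job(): hands the job in; it is judged then, once.
The state is a dict: "time_s": time; "joints": joint angles; "dq": joint speeds; "joint_torque": joint torques, N m; "ee_pos": TCP position; "eef_rot": TCP orientation; "contact_force": force on the tool from outside, world axes, zero at the start; "torque": the same for the moment, N m; "opening": opening from 0.0 (shut) to 1.0 (fully open); "gripper_force": force on a finger pad.
Only numpy, scipy, OpenCV 4.12 (cv2) and the standard library are available. Lean on these libraries where they do the work, as an engineer would, in place of code of your own. Each camera call takes 0.05 s, during which the arm holds its last target. There are 200 camera calls.

## Working session

There is one attempt and no reset: what is moved stays moved. The work goes in short steps, Python scripts to look and compute and a tool call to move; the robot and the scene stay as the last step left them, time stands still between calls to the robot, and variables do not carry over. Pictures are saved under pics/ and viewed, at most 10 in all, crops included, and the job is handed in when it is done.

Besides the shell and the picture viewer there is one more tool, called after "Request:" as a command line: name --argument value ..., lists and objects as JSON in quotes. move_arm: Moves the arm, as the interface text tells. Its arguments: {"type":"object","properties":{"increments":{"type":"array","items":{"type":"array"}},"newtons":{"type":"number"}},"required":["increments"]}

```bash
mkdir -p pics; cat > h.py <<'E'
import numpy as np, cv2
from bench import bot
def cap(n):
    c=bot.camera(n); np.savez(f'{n}.npz',**c); return c
def world(c):
    K=c['K'];z=c['z_map'];v,u=np.mgrid[:z.shape[0],:z.shape[1]]
    P=np.stack([(u-K[0,2])/K[0,0]*z,(v-K[1,2])/K[1,1]*z,z,np.ones_like(z)],-1)
    return (P@np.asarray(c['cam_to_world']).T)[...,:3]
E
python3 - <<'E'
from h import *
for n in('top','side'):
    c=cap(n); cv2.imwrite(f'pics/{n}0.png',cv2.cvtColor(c['color'],cv2.COLOR_RGB2BGR))
    print(c['cam_to_world'],c['K'])
print(bot.read_state())
E
```

```text
[[-0.01773918 -0.99822043  0.05693243  0.52443244]
 [-0.99925914  0.01575499 -0.0351133  -0.05826027]
 [ 0.03415385 -0.05751314 -0.99776037  0.85447667]
 [ 0.          0.          0.          1.        ]] [[448.42393535   0.         320.85733363]
 [  0.         448.42393535 245.34096016]
 [  0.           0.           1.        ]]
[[-9.98143992e-01 -4.63176105e-02  3.95379587e-02  5.34698728e-01]
 [-6.08961202e-02  7.53986215e-01 -6.54061503e-01  5.59893024e-01]
 [ 4.83490120e-04 -6.55255268e-01 -7.55407374e-01  8.24185784e-01]
 [ 0.00000000e+00  0.00000000e+00  0.00000000e+00  1.00000000e+00]] [[459.27027695   0.         317.476484  ]
 [  0.         459.27027695 239.97998119]
 [  0.           0.           1.        ]]
{'time_s': 0.1, 'joints': array([ 1.06808604e+00,  2.64684171e-01,  1.60526157e+00,  1.98378129e-05,
        1.27371788e+00, -3.69288962e-02]), 'dq': array([ 0.00119101, -0.00226455, -0.0035071 , -0.00048929, -0.00021537,
        0.00019052]), 'joint_torque': array([ 1.06068783e-03, -5.16708004e+01, -3.68591022e+01,  1.46586553e-04,
        6.34959593e-03,  1.52408842e-05]), 'ee_pos': array([0.30284332, 0.60249223, 0.23006922]), 'eef_rot': array([-2.85153839e-04,  2.30793849e-01,  9.73002121e-01, -9.95489624e-04]), 'contact_force': array([ 0.42717397,  0.22297733, -0.19840033]), 'torque': array([-0.0182844 ,  0.00713442,  0.0115876 ]), 'gripper_force': 0.0, 'opening': 1.0001651713622302}
```

View pics/top0.png

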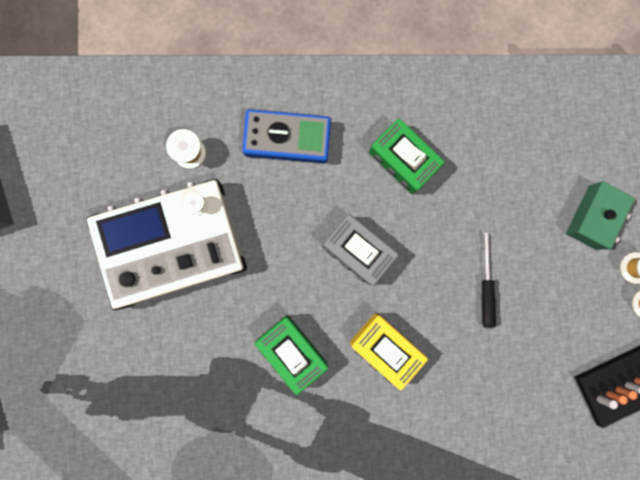

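View pics/side0.png

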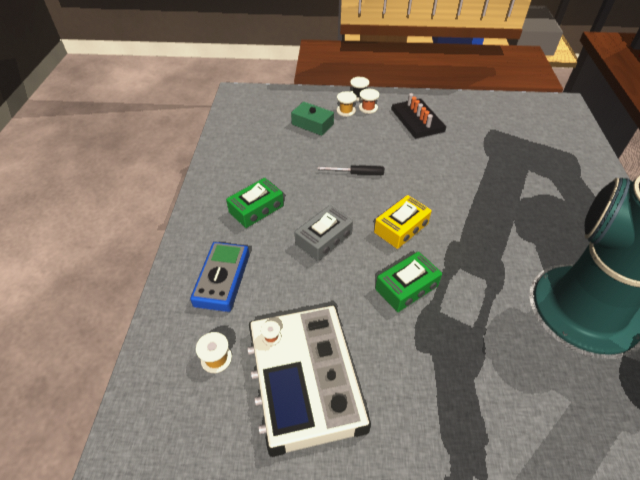

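The top view shows the grey block at (361,249). The green (407,156), green (291,355) and yellow (390,352) blocks are look-alikes, and only the grey one fits the description. On the tester, the keys from left to right are big round (128,279), small round (156,269), square (185,261) and bar (213,252). I'll confirm with a crop and measure.

```bash
python3 - <<'E'
from h import *
C={n:dict(np.load(n+'.npz')) for n in('top','side')}
t=cv2.cvtColor(C['top']['color'],6-2) if 0 else C['top']['color'][...,::-1]
s=C['side']['color'][...,::-1]
f=lambda im,x,y,w,h:cv2.resize(im[y:y+h,x:x+w],(400,300),interpolation=cv2.INTER_CUBIC)
cv2.imwrite('pics/crop0.png',np.vstack([np.hstack([f(t,311,209,100,75),f(s,284,195,80,60)]),np.hstack([f(t,80,170,180,135),f(s,240,300,140,105)])]))
c=C['top'];W=world(c);z=W[...,2]
print('bench z',np.median(z[300:330,200:240]))
hsv=cv2.cvtColor(c['color'],cv2.COLOR_RGB2HSV)
def rect(m,name):
    m=m.astype(np.uint8);n,l,st,ce=cv2.connectedComponentsWithStats(m)
    i=1+np.argmax(st[1:,4]);p=W[l==i];r=cv2.minAreaRect((p[:,:2]*1000).astype(np.float32))
    print(name,'rect',r,'z',np.percentile(p[:,2],[5,50,95]),'mean',p.mean(0));return l==i
def win(x0,y0,x1,y1):
    m=np.zeros(z.shape,bool);m[y0:y1,x0:x1]=1;return m
rect(win(315,205,405,290)&(z>.04),'block')
rect(win(80,170,250,310)&(z>.035),'tester')
rk=rect(win(335,225,385,272)&(hsv[...,2]>190)&(z>.045),'rocker')
for n,x,y in(('big',128,279),('small',156,269),('sq',185,261),('bar',213,252)):
    rect(win(x-14,y-14,x+14,y+14)&(z>.0565),n+' z')
    rect(win(x-11,y-13,x+11,y+13)&(hsv[...,2]<45),n+' dark')
# rocker plane
p=W[rk];
for v in range(232,268,3): print([round(1000*z[v,u]) if rk[v,u] else 0 for u in range(340,384,3)])
E
```

```text
bench z -0.0005921371196967451
block rect ((541.1599731445312, -139.78514099121094), (119.98812866210938, 131.48680114746094), 49.41300964355469) z [0.04680148 0.04983267 0.05922829] mean [ 0.56163749 -0.15666222  0.05392312]
tester rect ((588.3345947265625, 139.65963745117188), (197.38978576660156, 366.14251708984375), 10.435742378234863) z [0.0466844  0.04990164 0.05946417] mean [0.57707256 0.18976128 0.05474307]
rocker rect ((538.6871337890625, -124.744873046875), (54.909576416015625, 124.41278076171875), 35.915645599365234) z [0.05231559 0.05609092 0.0625793 ] mean [ 0.56265084 -0.15795881  0.05834576]
big z rect ((514.3888549804688, 105.36602020263672), (326.9561767578125, 24.44175910949707), 89.23726654052734) z [0.05721456 0.05928394 0.06146546] mean [0.51628505 0.25234398 0.0674188 ]
big dark rect ((515.9232788085938, 96.24906921386719), (308.88232421875, 19.336156845092773), 89.57015228271484) z [0.05308171 0.05815151 0.06039336] mean [0.51785385 0.23550669 0.08217168]
small z rect ((531.1832885742188, 205.2112274169922), (13.730918884277344, 14.005634307861328), 88.76294708
[... 950 characters left out ...]
431930541992) z [0.05627214 0.05894172 0.06077885] mean [0.56059169 0.10216026 0.05889973]
[0, 0, 0, 0, 0, 0, 0, 0, 0, 0, 0, 0, 0, 0, 0]
[0, 0, 0, 0, 0, 56, 0, 0, 0, 0, 0, 0, 0, 0, 0]
[0, 0, 0, 0, 58, 53, 57, 51, 0, 0, 0, 0, 0, 0, 0]
[0, 0, 0, 56, 53, 56, 55, 54, 54, 0, 0, 0, 0, 0, 0]
[0, 0, 52, 56, 56, 53, 54, 56, 58, 56, 0, 0, 0, 0, 0]
[0, 0, 56, 55, 55, 54, 55, 54, 55, 57, 58, 0, 0, 0, 0]
[0, 0, 0, 55, 55, 55, 55, 56, 57, 60, 61, 61, 51, 0, 0]
[0, 0, 0, 0, 0, 55, 54, 57, 57, 57, 61, 62, 63, 0, 0]
[0, 0, 0, 0, 0, 0, 55, 55, 60, 60, 61, 62, 0, 0, 0]
[0, 0, 0, 0, 0, 0, 0, 59, 59, 62, 62, 0, 0, 0, 0]
[0, 0, 0, 0, 0, 0, 0, 0, 61, 61, 0, 0, 0, 0, 0]
[0, 0, 0, 0, 0, 0, 0, 0, 0, 0, 0, 0, 0, 0, 0]
```

View pics/crop0.png

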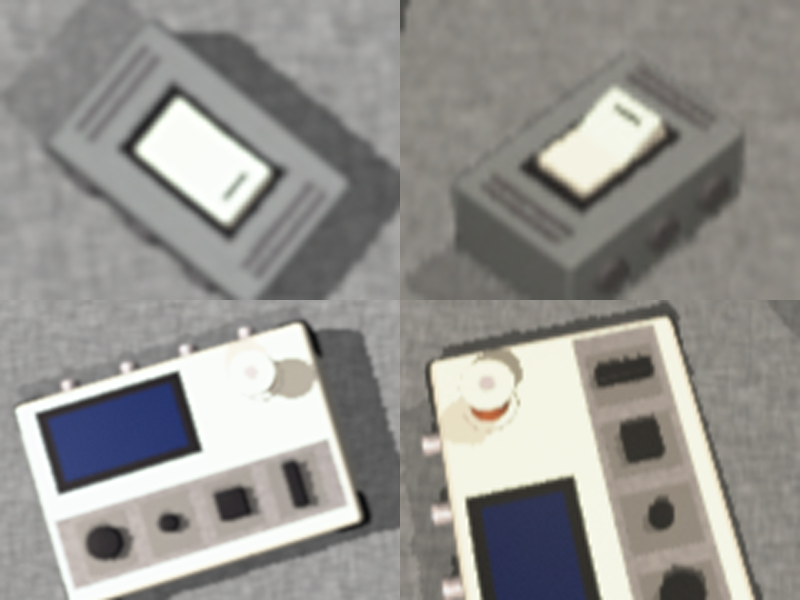

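The crop confirms it: the raised half with the black line is the lower-right one, with the line near top pixel (370,256). The square key is next to the bar key. I'll refine the points using both cameras.

```bash
python3 - <<'E'
from h import *
for n in('top','side'):
    c=dict(np.load(n+'.npz'));W=world(c);X,Y,z=W[...,0],W[...,1],W[...,2]
    v=cv2.cvtColor(c['color'],cv2.COLOR_RGB2HSV)[...,2]
    for k,x,y in(('big',.516,.254),('small',.531,.2053),('sq',.5454,.1556),('bar',.56,.106)):
        m=(np.hypot(X-x,Y-y)<.024)&(z>.0555)&(z<.066)&(v<110)
        p=W[m];r=cv2.minAreaRect((p[:,:2]*1000).astype(np.float32));print(n,k,np.round(r[0],1),np.round(r[1],1),round(r[2]),np.median(p[:,2]))
    near=np.hypot(X-.565,Y+.155)<.085
    m=near&(z>.046)&(z<.07);r=cv2.minAreaRect((W[m][:,:2]*1000).astype(np.float32));print(n,'block',r)
    m=near&(np.hypot(X-r[0][0]/1e3,Y-r[0][1]/1e3)<.035)&(v>170)&(z>.05)&(z<.07)
    p=W[m];q=cv2.minAreaRect((p[:,:2]*1000).astype(np.float32));print(n,'rocker',q)
    d=p[:,:2]-np.array(r[0])/1e3
    hi=p[p[:,2]>.0605].mean(0);a=hi[:2]-np.array(r[0])/1e3;print('to high',hi,np.degrees(np.arctan2(a[1],a[0])))
E
```

```text
top big [516.4 254.9] [25.  24.4] 89 0.05924181129510642
top small [532.  204.3] [11.9 12.2] 89 0.05932950021886674
top sq [545.8 155.2] [24.1 22.3] 17 0.059200831574210244
top bar [560.4 105.6] [37.6 10.8] 16 0.059037362953513695
top block ((562.16357421875, -157.67160034179688), (119.53231048583984, 75.78721618652344), 49.489845275878906)
top rocker ((562.9271850585938, -158.79507446289062), (53.6251106262207, 32.923091888427734), 50.3603515625)
to high [ 0.54882491 -0.17335121  0.06214459] -130.38786318058456
side big [517.3 258.2] [25.3 26.1] 2 0.060657907393446786
side small [531.9 207.7] [14.8 15.2] 45 0.06034086045589604
side sq [546.9 156.7] [23.9 27.2] 17 0.06066220145755874
side bar [561.5 106.3] [37.8 15.8] 18 0.06038620194703653
side block ((563.4841918945312, -156.4246063232422), (121.06376647949219, 77.60487365722656), 49.40150451660156)
side rocker ((566.1336059570312, -156.86781311035156), (53.333168029785156, 37.78978729248047), 54.391963958740234)
to high [ 0.55193887 -0.17062661  0.06316237] -129.10890886762087
```

Positions averaged over the two cameras:

| Item | Position |
|---|---|
| Block centre | (0.5628, -0.157), +x at 229.5° |
| Rocker press point | (0.551, -0.171) |
| Square key | (0.546, 0.156) |
| Bar key | (0.561, 0.106) |

The heights and sizes match the description. I'll go over the rocker with the fingers shut.

Request:
move_arm --increments '[[[-0.0316,-0.0322,0],[0,0,0],-1],[[-0.0316,-0.0322,0],[0,0,0],-1],[[-0.0316,-0.0322,0],[0,0,0],-1],[[-0.0316,-0.0322,0],[0,0,0],-1],[[-0.0316,-0.0322,0],[0,0,0],-1],[[-0.0316,-0.0322,0],[0,0,0],-1],[[-0.0316,-0.0322,0],[0,0,0],-1],[[-0.0316,-0.0322,0],[0,0,0],-1],[[-0.0316,-0.0322,0],[0,0,0],-1],[[-0.0316,-0.0322,0],[0,0,0],-1],[[-0.0316,-0.0322,0],[0,0,0],-1],[[-0.0316,-0.0322,0],[0,0,0],-1],[[-0.0316,-0.0322,0],[0,0,0],-1],[[-0.0316,-0.0322,0],[0,0,0],-1],[[-0.0316,-0.0322,0],[0,0,0],-1],[[-0.0316,-0.0322,0],[0,0,0],-1],[[-0.0316,-0.0322,0],[0,0,0],-1],[[-0.0316,-0.0322,0],[0,0,0],-1]]' --newtons 30

```text
time_s: 2.35
ee_pos: [0.551, -0.1716, 0.2307]
eef_rot: [-0.0, 0.231, 0.973, 0.0]
contact_force: [0.1, -0.1, 0.2]
opening: -0.0
gripper_force: 0.0
```

Request:
move_arm --increments '[[[0,0,0.01],[0,0,0.165],-1],[[0,0,0.01],[0,0,0.165],-1],[[0,0,0.01],[0,0,0.165],-1],[[0,0,0.01],[0,0,0.165],-1],[[0,0,0.01],[0,0,0.165],-1],[[0,0,0.01],[0,0,0.165],-1],[[0,0,0.01],[0,0,0.165],-1],[[0,0,0.01],[0,0,0.165],-1],[[0,0,0.01],[0,0,0.165],-1],[[0,0,0.01],[0,0,0.165],-1],[[0,0,0.01],[0,0,0.165],-1],[[0,0,0],[0,0,0],-1],[[0,0,0],[0,0,0],-1]]'

```text
time_s: 3.98
ee_pos: [0.5511, -0.1702, 0.1214]
eef_rot: [-0.0, 0.908, 0.418, -0.0]
contact_force: [0.6, 0.2, 0.0]
opening: -0.002
gripper_force: 0.0
```

```bash
cat >> h.py <<'E'
from scipy.spatial.transform import Rotation as Ro
def to(x,y,z):
    s=bot.read_state();q=s['eef_rot'];R=Ro.from_quat([*q[1:],q[0]]).as_matrix()
    print('t',s['time_s'],'pos',s['ee_pos'],'F',s['contact_force'],'open',s['opening'],'yaw',np.degrees(np.arctan2(R[1,0],R[0,0])),'z',R[:,2],'shift',R.T@(np.array([x,y,z])-s['ee_pos']))
E
python3 -c "
from h import *
to(.551,-.171,.07);print(bot.read_state()['joints'])"
```

```text
t 3.975 pos [ 0.55105161 -0.17024387  0.12136221] F [0.56770127 0.17697028 0.00805007] open -0.002072363779695147 yaw 49.47560102544899 z [-8.15954443e-05 -5.35232418e-06 -9.99999997e-01] shift [-0.00060536  0.00045509  0.05136222]
[-3.42808367e-01  1.73156431e-01  1.92690280e+00 -3.76125989e-05
  1.04160847e+00  3.64494813e-01]
```

Request:
move_arm --increments '[[[0,0,0.012],[0,0,0],-1],[[0,0,0.012],[0,0,0],-1],[[0,0,0.012],[0,0,0],-1],[[0,0,0.012],[0,0,0],-1],[[0,0,0.004],[0,0,0],-1],[[0,0,0.004],[0,0,0],-1],[[0,0,0.003],[0,0,0],-1],[[0,0,0.003],[0,0,0],-1],[[0,0,0.002],[0,0,0],-1],[[0,0,0.002],[0,0,0],-1],[[0,0,0],[0,0,0],-1],[[0,0,0],[0,0,0],-1]]'

```text
time_s: 5.48
ee_pos: [0.5513, -0.1702, 0.0553]
eef_rot: [0.0, 0.909, 0.417, 0.0]
contact_force: [0.9, -0.2, 1.2]
opening: -0.005
gripper_force: 0.6
```

Request:
move_arm --increments '[[[0,0,0.001],[0,0,0],-1],[[0,0,0.001],[0,0,0],-1],[[0,0,0],[0,0,0],-1],[[0,0,0],[0,0,0],-1]]'

```text
time_s: 5.98
ee_pos: [0.5514, -0.1702, 0.055]
eef_rot: [0.0, 0.909, 0.417, 0.0]
contact_force: [-3.6, 0.8, 11.5]
opening: 0.001
gripper_force: 5.7
```

Request:
move_arm --increments '[[[0,0,0.001],[0,0,0],-1],[[0,0,0],[0,0,0],-1],[[0,0,-0.03],[0,0,0],-1],[[0,0,-0.037],[0,0,0],-1],[[0.0306,-0.027,0],[0,0,0],-1],[[0.0306,-0.027,0],[0,0,0],-1],[[0.0306,-0.027,0],[0,0,0],-1],[[0.0306,-0.027,0],[0,0,0],-1],[[0.0306,-0.027,0],[0,0,0],-1],[[0.0306,-0.027,0],[0,0,0],-1],[[0.0306,-0.027,0],[0,0,0],-1],[[0.0306,-0.027,0],[0,0,0],-1],[[0,0,0],[0,0,0],-1],[[0,0,0],[0,0,0],-1]]'

```text
time_s: 7.72
ee_pos: [0.5462, 0.156, 0.1188]
eef_rot: [0.0, 0.909, 0.418, -0.001]
contact_force: [0.4, -1.2, 0.3]
opening: -0.001
gripper_force: 0.0
```

```bash
python3 - <<'E'
from h import *
to(.546,.156,.065)
for n in('top','side'):
    c=cap(n);W=world(c);e=np.array([-.649,-.760]);d=(W[...,:2]-[.5628,-.157]);a=d@e;b=d@[.76,-.649]
    m=(abs(b)<.011)&(W[...,2]>.045)&(W[...,2]<.075)
    for lo in np.arange(-.024,.024,.006):
        print(n,round(lo+.003,3),np.round(np.median(W[...,2][m&(a>lo)&(a<lo+.006)]),4))
    cv2.imwrite(f'pics/{n}1.png',c['color'][...,::-1])
E
```

```text
t 7.725 pos [0.54624872 0.15600478 0.11875524] F [ 0.39499118 -1.17760669  0.33287401] open -0.0013721973512560248 yaw 49.36747836457725 z [-1.13160627e-03 -5.84781411e-04 -9.99999189e-01] shift [-0.00010213 -0.00015995  0.05375548]
top -0.021 0.0632
top -0.015 0.0611
top -0.009 0.0582
top -0.003 0.0563
top 0.003 0.0544
top 0.009 0.0535
top 0.015 0.0545
top 0.021 0.0543
side -0.021 nan
side -0.015 nan
side -0.009 nan
side -0.003 nan
side 0.003 nan
side 0.009 nan
side 0.015 nan
side 0.021 nan
  return _methods._mean(a, axis=axis, dtype=dtype,
  ret = ret.dtype.type(ret / rcount)
```

The rocker is fully on: the pressed half lies level at about 54–55 mm and the other half is raised. Next is the square key.

Request:
move_arm --increments '[[[0,0,0.015],[0,0,0],-1],[[0,0,0.015],[0,0,0],-1],[[0,0,0.015],[0,0,0],-1],[[0,0,0.008],[0,0,0],-1],[[0,0,0.004],[0,0,0],-1],[[0,0,0.003],[0,0,0],-1],[[0,0,0.003],[0,0,0],-1],[[0,0,0.001],[0,0,0],-1],[[0,0,0.001],[0,0,0],-1],[[0,0,0.001],[0,0,0],-1],[[0,0,0],[0,0,0],-1],[[0,0,0],[0,0,0],-1]]'

```text
time_s: 9.32
ee_pos: [0.5471, 0.1563, 0.054]
eef_rot: [0.0, 0.909, 0.417, 0.0]
contact_force: [-3.4, -0.2, 4.7]
opening: 0.001
gripper_force: 2.7
```

Request:
move_arm --increments '[[[0,0,0.001],[0,0,0],-1],[[0,0,0.001],[0,0,0],-1],[[0,0,0],[0,0,0],-1],[[0,0,0],[0,0,0],-1]]'

```text
time_s: 9.82
ee_pos: [0.5471, 0.1563, 0.0537]
eef_rot: [0.0, 0.909, 0.417, 0.0]
contact_force: [-7.1, -1.5, 16.5]
opening: 0.0
gripper_force: 8.2
```

Request:
move_arm --increments '[[[0,0,-0.018],[0,0,0],-1],[[0,0,-0.018],[0,0,0],-1],[[-0.014,0.022,0],[0,0,0],-1],[[-0.014,0.022,0],[0,0,0],-1],[[0,0,0],[0,0,0],-1],[[0,0,0],[0,0,0],-1]]'

```text
time_s: 10.58
ee_pos: [0.5621, 0.1066, 0.0877]
eef_rot: [-0.0, 0.909, 0.417, 0.0]
contact_force: [0.3, -0.4, -1.5]
opening: -0.003
gripper_force: 0.0
```

```bash
python3 - <<'E'
from h import *
to(.561,.106,.060)
for n in('top','side'):
    c=cap(n);W=world(c)
    m=(np.hypot(W[...,0]-.546,W[...,1]-.156)<.009)&(W[...,2]>.04)&(W[...,2]<.07);print(n,m.sum(),np.median(W[...,2][m]))
    m=(np.hypot(W[...,0]-.5315,W[...,1]-.206)<.005)&(W[...,2]>.04)&(W[...,2]<.07);print('small',n,m.sum(),np.median(W[...,2][m]))
E
```

```text
t 10.575 pos [0.56211346 0.10659816 0.08771045] F [ 0.31316287 -0.38861039 -1.54090228] open -0.0027140986930509967 yaw 49.290570708624266 z [ 5.29470838e-04  4.88371534e-04 -9.99999741e-01] shift [-0.00119948 -0.00045619  0.02770956]
top 0 nan
small top 0 nan
side 73 0.05459933583975052
small side 23 0.06085623134305196
  return _methods._mean(a, axis=axis, dtype=dtype,
  ret = ret.dtype.type(ret / rcount)
```

The square key is down: the side camera reads 54.6 mm, and that camera reads about 0.6 mm high. The small round key is still up. Next I press the bar key and hold it.

Request:
move_arm --increments '[[[-0.001,-0.0005,0.012],[0,0,0],-1],[[0,0,0.01],[0,0,0],-1],[[0,0,0.004],[0,0,0],-1],[[0,0,0.003],[0,0,0],-1],[[0,0,0.003],[0,0,0],-1],[[0,0,0.001],[0,0,0],-1],[[0,0,0.001],[0,0,0],-1],[[0,0,0.001],[0,0,0],-1],[[0,0,0.001],[0,0,0],-1],[[0,0,0],[0,0,0],-1],[[0,0,0],[0,0,0],-1]]'

```text
time_s: 12.05
ee_pos: [0.5609, 0.1059, 0.0538]
eef_rot: [-0.0, 0.909, 0.417, -0.0]
contact_force: [-8.8, -1.4, 18.0]
opening: 0.001
gripper_force: 9.0
```

```bash
python3 - <<'E'
from h import *
c=cap('side');W=world(c)
for k,x,y in(('big',.517,.256),('small',.5315,.206),('sq',.546,.156)):
    m=(np.hypot(W[...,0]-x,W[...,1]-y)<.007)&(W[...,2]>.04)&(W[...,2]<.07);print(k,m.sum(),np.median(W[...,2][m]))
to(.561,.106,.054)
cv2.imwrite('pics/end.png',c['color'][...,::-1])
E
```

```text
big 56 0.06103543611241141
small 47 0.06101716300144955
sq 41 0.05464593390085881
t 12.1 pos [0.56088597 0.10592246 0.05379567] F [-9.4473835  -0.38422841 17.20720109] open -0.0013047879502227438 yaw 49.32070255959793 z [-3.13869569e-04  4.45564387e-05 -9.99999950e-01] shift [ 1.33096959e-04  3.58815777e-05 -2.04362815e-04]
```

View pics/end.png

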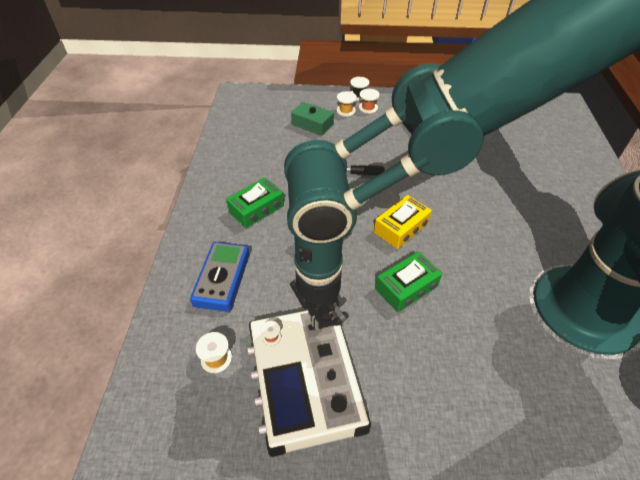

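The picture shows the gripper holding the bar key at (320,318). The square key (324,350) is down, both round keys are up, and the spools (213,350), (271,332) and the multimeter (220,275) have not moved.

```bash
python3 -c "
from bench import bot
print(bot.finish_job())"
```

```text
the job is handed in; nothing more can be done
None
```

The job is handed in: the rocker is fully on, the square key is latched down, and the bar key is held on its stop at about 17 N, with neither round key pressed.

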